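# Shut the biscuit tin airtight

## Robot

A 6-joint arm with a two-finger parallel gripper is mounted at the origin on a cart in front of the work surface, level with it; the furniture and walls round the work are solid. World frame = base frame: x ahead of the robot, y to its left, z up, the work surface at z = 0. Lengths are in mm, angles in rad, forces in N, time in s.
With the tool pointing down it reaches from about 350 to 875 mm from the base axis. Payload 4.2 kg.
Tool frame: the origin (TCP) lies at the centre of the arm's flange, where the gripper is bolted on; the fingertips stand 182 mm ahead of it and the grasp point (between the pads) lies 164 mm ahead of it; z points along the fingers, x is the direction in which the jaws open and shut, and the axes are right-handed (so a half turn about z gives the same grasp; the last joint's range is limited). The gripper opens to 87 mm and grips with 3 to 60 N. Pads are 19 mm wide; open, the fingers measure 117 mm over their backs; the gripper's body (75 mm by 190 mm) begins 51 mm behind the grasp point.
Start: joints at [-0.86, 0.385, 0.008, 0, -1.194, -0.259], TCP at [272.878, -562.261, 404.75] pointing down, gripper open.
Joint ranges: [-3.14, 3.14], [-1.21, 2.06], [-1.07, 1.41], [-3.16, 2.05], [-2.99, -0.16], [-3.1, 3.1]. Speed limits (rad/s): [2.79, 2.79, 3.14, 3.14, 3.14, 3.14].

## Interface

Orientations are given as a 3x3 rotation matrix whose columns are the frame's x, y, z axes.
In Python, from rig import env, ik, viewer, finder, monitor gives the robot as it stands. Calls block until the motion is done:
- env.goto(position, orientation): joint-space move of the TCP to a pose.
- env.move_linear(position, orientation=None, velocity=150, force_limit=None): straight line of the TCP; orientation=None keeps the orientation; velocity is the mean speed in mm/s. With force_limit (N) it stops when the force on the tool has changed by that much, and returns True; else False.
- env.goto_joints(angles): joint-space move.
- env.open_jaws() and env.clamp(strength=None): open the fingers fully, or close them until they stop; strength is the grip in N (None keeps the last).
- env.sleep(seconds).
- ik(position, orientation): joint angles nearest the present ones, or None.
- viewer.get_image(name): name is "scene" or "top"; returns a dict with "color" (420x560x3 uint8, blue, green, red), "intrinsics" (3x3 intrinsics, pixels), "extrinsics" (4x4, takes a point from camera to world coordinates). Camera axes: x right, y down, z forward; pixel columns grow to the right and rows downward; lengths in mm; the calibration is good to about 2 mm. A picture is of the moment at which its call begins. There is no depth.
A pose or a line that the arm cannot do raises env.PlanningError and nothing moves.
- env.finish_job(): hands the job in, once; it reports no verdict.
Trained networks look in a picture, given as the dict that the camera call returned (one of the last four; its "shot" number tells which), for a name from the list of things; names that differ only in an ending like _2 or _b are one class to them, and where a whole thing is asked for, a point or a joint stands for the part that bears it (a point fixed in the world has none). Each returns a list of dicts, best first, with "score" (0 to 1); they miss things now and then, are a little off and sometimes report something else, mostly with a low value. They report only what shows in the picture. A call takes as long as a camera call.
- finder.recognise(query, picture): "rect" ([left, top, width, height] in pixels, round what is visible of it).
- finder.trace(query, picture): "pixels" (420x560 bool, what is visible of it) and "rect" ([left, top, width, height] in pixels, round what is visible of it).
Readings, each from a call of its own:
- monitor.read_time_s(): time.
- monitor.read_q(): joint angles.
- monitor.read_dq(): joint speeds.
- monitor.read_tau(): joint torques, N m.
- monitor.read_ee_pos(): TCP position.
- monitor.read_eef_rot(): TCP orientation.
- monitor.read_contact_force(): force on the tool from outside, world axes, zero at the start.
- monitor.read_torque(): the same for the moment, N m.
- monitor.read_finger_gap(): finger opening in mm.
Only numpy, scipy, OpenCV 4.12 (cv2) and the standard library are available. Lean on these libraries where they do the work, as an engineer would, in place of code of your own. Each camera call takes 0.05 s, during which the arm holds its last target.

## Task

Put the loose lid back on the open biscuit tin and press it down until it snaps over the rubber seal and sits fully home and level, then let go. Leave the tin standing upright on the worktop, and do not disturb the mug, the salt shaker or the egg timer.

Things in the scene. Friction and masses are not known exactly. Their poses are not given: they have to be found in the camera images.
- tin_rim (a point): Centre of the open mouth of a loose cream enamel biscuit tin (0.7 kg), level with its rim, 80 mm above the worktop; z up the tin's axis. Body 120 mm in diameter, 59 mm high; above it a steel neck, 102 mm in diameter outside, open, biscuits inside. A ring of brick-red rubber seal round the neck, 10 mm below the rim, stands out to 111 mm in diameter.
- lid_knob (a point): Centre of the round wooden knob in the middle of the loose cream lid: 34 mm in diameter, widest from 7 mm below to 6 mm above this point, its top 11 mm above it, the lid's flat top 23 mm below it. z up the lid's axis. Turning the lid does not matter.
- mug_mid (a point): Blue mug, 82 mm in diameter, 92 mm high, loose bystander; centre of the mug, 46 mm above its foot.
- salt_mid (a point): Glass salt shaker with a grey top, 44 mm in diameter, 90 mm high, loose bystander; its centre, 45 mm above its foot.
- timer_mid (a point): Red and white wind-up egg timer, 61 mm in diameter, 52 mm high, loose bystander; its centre, 26 mm above its foot.
- lid_edge (a point): Centre of the lid's lower edge (a blue rolled edge, 107 mm inside, 119 mm outside), 47 mm below lid_knob. The lid (0.09 kg) starts right way up on the worktop. Set on the tin it rests on the seal, lid_knob about 39 mm above tin_rim; pressed straight down with 8 to 15 N it snaps past the seal and stops on the rim, lid_knob 27 mm above tin_rim.

How it is judged:
By the outcome, as a careful person would: the job done as asked, in the order asked, and still so for the second after the job is handed in, with the robot touching nothing.
It also fails if it takes over 38 s, if anything falls off the work surface, if the arm or the gripper's body presses on something with over 40 N, if the wrist force passes 120 N, or if a joint passes its speed limit or range.

## Working session

There is one attempt and no reset: what is moved stays moved. The work goes in short steps, each a Python script; the robot and the scene stay as the last script left them, time stands still between calls to the robot, and variables do not carry over. Pictures are saved under pics/ and viewed, and the job is handed in when it is done.

```bash
ls; mkdir -p pics; python3 - <<'E'
from rig import env, ik, viewer, finder, monitor
import cv2,numpy as np
for n in ["scene","top"]:
    p=viewer.get_image(n); im=p["color"].copy()
    print(n,p["intrinsics"].tolist(),np.round(p["extrinsics"],3).tolist())
    for q in ["tin_rim","lid_knob","lid_edge","mug_mid","salt_mid","timer_mid"]:
        for d in finder.recognise(q,p)[:2]:
            print(q,np.round(d["rect"],1),round(d["score"],2))
    cv2.imwrite(f"pics/{n}0.png",im)
print(monitor.read_time_s(),monitor.read_eef_rot())
E
```

```text
pics
scene [[534.5810622229976, 0.0, 285.2340363417495], [0.0, 534.5810622229976, 207.61892091132455], [0.0, 0.0, 1.0]] [[-0.123, -0.719, 0.684, -334.682], [-0.992, 0.081, -0.093, -80.213], [0.012, -0.69, -0.723, 1013.76], [0.0, 0.0, 0.0, 1.0]]
tin_rim [212.9 206.6  22.6  49.1] 0.62
lid_knob [272.  202.   46.2  40. ] 0.93
lid_edge [249.8 161.7  14.4  32.8] 0.67
lid_edge [271.5 199.7  48.   42.1] 0.55
mug_mid [365.1 230.7  47.9  55.4] 0.69
salt_mid [250.5 158.   15.6  37.6] 0.86
timer_mid [291.9 171.4  22.6  19.9] 0.56
top [[507.5712440622532, 0.0, 275.594415141757], [0.0, 507.5712440622532, 213.6900584413773], [0.0, 0.0, 1.0]] [[-0.003, -0.993, 0.121, 395.985], [-1.0, 0.002, -0.005, -228.309], [0.005, -0.121, -0.993, 1295.379], [0.0, 0.0, 0.0, 1.0]]
tin_rim [163.1 195.7  53.2  52.7] 0.82
lid_knob [248.5 185.8  46.5  46.8] 0.92
lid_edge [248.5 186.7  44.8  51.1] 0.64
mug_mid [326.2 258.9  39.9  39.8] 0.64
salt_mid [228.9 144.6  22.4  22.1] 0.8
timer_mid [280.4 141.8  22.3  20.7] 0.62
0.7 [[-4.36555742e-01  8.99677209e-01  5.88034229e-05]
 [ 8.99677211e-01  4.36555742e-01  7.72993336e-06]
 [-1.87165271e-05  5.62786463e-05 -9.99999998e-01]]
```

View pics/scene0.png

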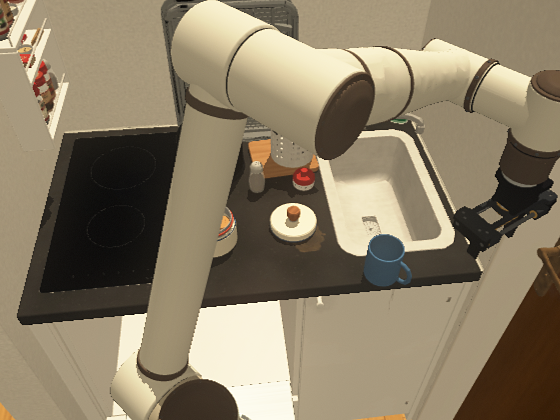

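View pics/top0.png

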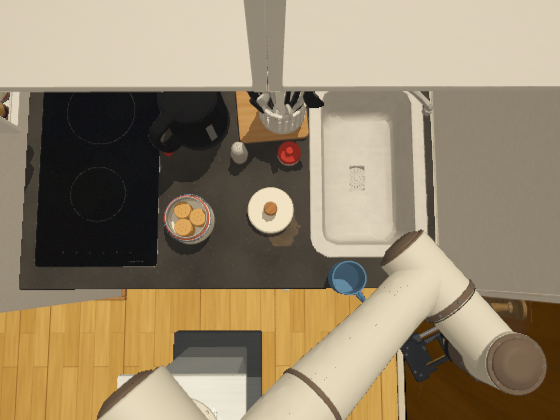

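Scene view: the lid with its knob is at about (293,215), the tin is half hidden behind the arm at (225,230), and the mug is at (385,258). Top view shows everything clear: tin (189,219), lid (270,210), knob (270,208), mug (347,278), salt (239,152) and timer (289,153). I'll refine the positions from the top view.

```bash
cat > h.py <<'E'
from rig import env, ik, viewer, finder, monitor
import cv2,numpy as np
def ray(p,uv,z):
    K,T=p["intrinsics"],p["extrinsics"]
    d=T[:3,:3]@np.linalg.inv(K)@np.array([uv[0],uv[1],1.]); o=T[:3,3]
    return o+d*(z-o[2])/d[2]
def proj(p,X):
    K,T=p["intrinsics"],p["extrinsics"]
    c=T[:3,:3].T@(np.atleast_2d(X)-T[:3,3]).T; q=K@c
    return (q[:2]/q[2]).T
def circ(p,c,d):
    a=np.linspace(0,2*np.pi,90)
    return proj(p,np.c_[c[0]+d/2*np.cos(a),c[1]+d/2*np.sin(a),0*a+c[2]])
def draw(im,p,c,d,col,s=5,off=(0,0)):
    pts=((circ(p,c,d)-off+.5)*s*8).astype(np.int32)
    cv2.polylines(im,[pts],True,col,1,cv2.LINE_AA,3)
E
python3 - <<'E'
from h import *
p=viewer.get_image("top"); s=viewer.get_image("scene")
for q in ["lid_knob","tin_rim"]:
  for n,pp in (("top",p),("scene",s)):
    r=finder.trace(q,pp)
    if not r: print(q,n,"none");continue
    m=r[0]["pixels"].astype(np.uint8); ys,xs=np.nonzero(m)
    c=max(cv2.findContours(m,0,1)[0],key=cv2.contourArea)
    e=cv2.fitEllipse(c); print(q,n,r[0]["score"],xs.mean(),ys.mean(),e)
    for z in (3,24,70,80): print(z,ray(pp,e[0],z).round(1))
for n,pp,(x0,y0,x1,y1) in (("top",p,(240,180,300,240)),("scene",s,(260,195,325,245))):
    hsv=cv2.cvtColor(pp["color"],cv2.COLOR_BGR2HSV)
    m=((hsv[...,0]<22)&(hsv[...,1]>110)&(hsv[...,2]>70)).astype(np.uint8)
    mm=np.zeros_like(m); mm[y0:y1,x0:x1]=m[y0:y1,x0:x1]
    N,l,st,ce=cv2.connectedComponentsWithStats(mm)
    for i in range(1,N):
        if st[i,4]>20: print("knob",n,st[i],ce[i],ray(pp,ce[i],47).round(1),ray(pp,ce[i],53).round(1))
cv2.imwrite("pics/crop1.png",cv2.resize(p["color"][175:265,155:305],None,fx=5,fy=5,interpolation=cv2.INTER_CUBIC))
E
```

```text
lid_knob top 0.83 270.1639344262295 210.32494145199064 ((270.1618347167969, 210.33851623535156), (45.4581184387207, 46.108001708984375), 173.658203125)
3 [ 562.1 -221.2    3. ]
24 [ 559.4 -221.3   24. ]
70 [ 553.5 -221.5   70. ]
80 [ 552.2 -221.6   80. ]
lid_knob scene 0.67 292.8573273079406 222.22078760490638 ((292.8504333496094, 222.24766540527344), (39.668704986572266, 47.74562454223633), 89.83514404296875)
3 [ 567.9 -223.4    3. ]
24 [ 549.1 -220.4   24. ]
70 [ 508.  -213.9   70. ]
80 [ 499.1 -212.5   80. ]
tin_rim top 0.79 188.15057528764382 218.51575787893947 ((188.1762237548828, 218.50743103027344), (48.7311897277832, 50.441402435302734), 111.27194213867188)
3 [541.5 -11.3   3. ]
24 [539.1 -14.8  24. ]
70 [534.  -22.5  70. ]
80 [532.8 -24.2  80. ]
tin_rim scene 0.77 226.20712401055408 233.8878627968338 ((226.14060974121094, 234.88986206054688), (19.35714340209961, 51.62158203125), 11.857108116149902)
3 [544.5 -52.8   3. ]
24 [526.3 -53.4  24. ]
70 [486.3 -54.6  70. ]
80 [477.6 -54.9  80. ]
knob top [264 202  13  13 141] [270.         208.12765957] [ 562. -221.   47.] [ 561.2 -221.1   53. ]
knob scene [287 206  13  15 163] [292.98773006 212.73619632] [ 560.  -221.7   47. ] [ 554.4 -220.9   53. ]
```

View pics/crop1.png

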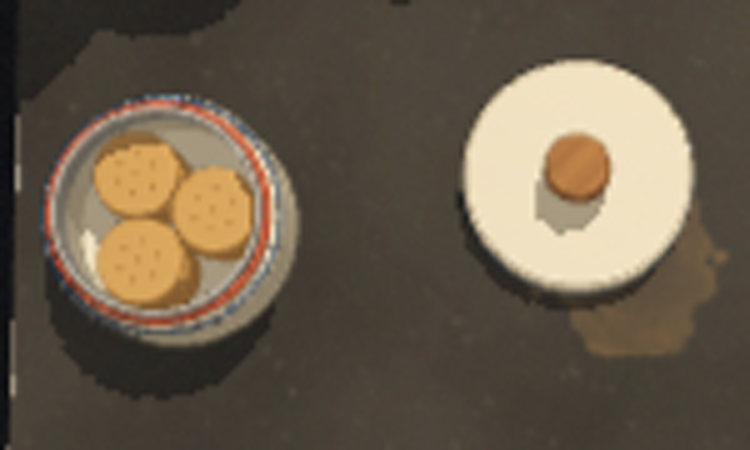

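The crop shows the lid (round, knob central) and the tin with its red seal ring centred near (186.5,217.3). I'll fit the seal ring, then plan the grasp.

```bash
python3 - <<'E'
from h import *
p=viewer.get_image("top")
im=p["color"]; hsv=cv2.cvtColor(im,cv2.COLOR_BGR2HSV).astype(int)
h,sa,v=hsv[...,0],hsv[...,1],hsv[...,2]
m=(((h<10)|(h>172))&(sa>80)&(v>80)).astype(np.uint8)
mm=np.zeros_like(m); mm[190:245,158:215]=m[190:245,158:215]
pts=np.argwhere(mm)[:,::-1].astype(np.float32)
hull=cv2.convexHull(pts); e=cv2.fitEllipse(hull); print(len(pts),e, "exp dia",111*507.6/1225)
e2=cv2.fitEllipse(pts); print(e2)
for z in(70,):print(ray(p,e[0],z).round(1),ray(p,e2[0],z).round(1))
c=ray(p,e2[0],70)
k=ray(p,(270,208.13),50)
o=np.array((155,175)); big=cv2.resize(im[175:265,155:305],None,fx=5,fy=5,interpolation=cv2.INTER_CUBIC)
draw(big,p,(c[0],c[1],70),111,(0,255,0),off=o);draw(big,p,(c[0],c[1],80),102,(255,0,255),off=o)
draw(big,p,(c[0],c[1],59),120,(255,255,0),off=o);draw(big,p,(c[0],c[1],0),120,(255,255,0),off=o)
draw(big,p,(561.5,-221,3),119,(0,255,0),off=o);draw(big,p,(561.5,-221,50),34,(0,255,0),off=o)
cv2.imwrite("pics/crop2.png",big)
# neighbours
for n,uv,z in (("salt",(239,152),85),("timer",(289,153),45),("mug",(347,278),90)): print(n,ray(p,uv,z).round())
R=np.array([[0,1,0],[1,0,0],[0,0,-1.]])
for P in ([561,-221,260],[561,-221,211],[c[0],c[1],320]):
    for R in (np.array([[0,1,0],[1,0,0],[0,0,-1.]]),np.array([[1,0,0],[0,-1,0],[0,0,-1.]])):
        print(P,ik(P,R))
E
```

```text
203 ((186.05038452148438, 217.0932159423828), (44.54493713378906, 45.31666946411133), 57.4901123046875) exp dia 45.994775510204086
((185.89981079101562, 217.00692749023438), (43.474365234375, 44.041568756103516), 55.844932556152344)
[537.4 -17.3  70. ] [537.6 -16.9  70. ]
salt [ 695. -146.   85.]
timer [ 702. -269.   45.]
mug [ 390. -403.   90.]
[561, -221, 260] [-0.10704054  0.48383453 -0.23071987  0.         -0.85624192 -1.46375579]
[561, -221, 260] [-0.10704054  0.48383453 -0.23071987  0.         -0.85624192 -3.03455212]
[561, -221, 211] [-0.10704054  0.54598776 -0.273014    0.         -0.75179457 -1.46375579]
[561, -221, 211] [-0.10704054  0.54598776 -0.273014    0.         -0.75179457 -3.03455212]
[np.float64(537.6493843107032), np.float64(-16.939094595899206), 320] [ 0.27012966  0.31716681 -0.32628211  0.         -0.92734741 -1.84092599]
[np.float64(537.6493843107032), np.float64(-16.939094595899206), 320] [ 0.27012966  0.31716681 -0.32628211  0.         -0.92734741  2.87146299]
```

View pics/crop2.png

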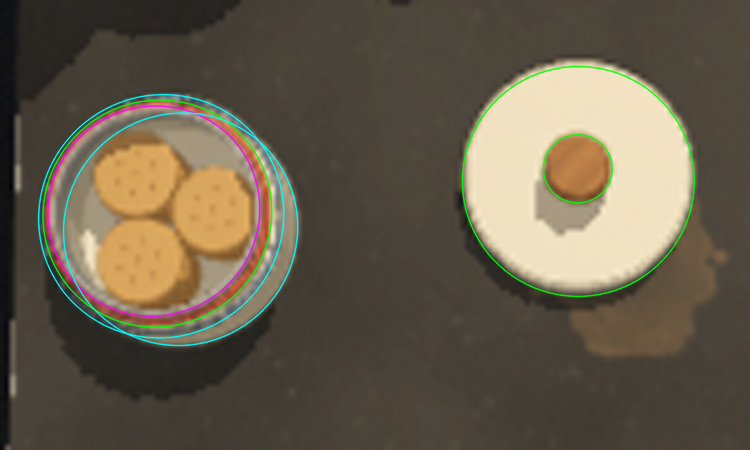

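Reprojections fit: the tin seal is at about (537.5,-17) and the knob at about (561.5,-221). Salt and timer are about 140 mm from the knob, so there's clearance. Now grasping the knob with the jaws along y.

```bash
python3 - <<'E'
from h import *
R=np.array([[0,1,0],[1,0,0],[0,0,-1.]])
env.goto([561.5,-221,300],R)
p=viewer.get_image("scene"); cv2.imwrite("pics/s1.png",p["color"])
hit=env.move_linear([561.5,-221,212],velocity=80,force_limit=6)
print("hit",hit,monitor.read_ee_pos())
env.clamp(40); print("gap",monitor.read_finger_gap(),monitor.read_contact_force())
env.move_linear([561.5,-221,330],velocity=100)
print(monitor.read_finger_gap(),monitor.read_ee_pos(),monitor.read_contact_force(),monitor.read_time_s())
for n in("scene","top"):
    cv2.imwrite(f"pics/{n}2.png",viewer.get_image(n)["color"])
E
```

```text
hit False [ 561.77183573 -221.04067861  212.65645506]
gap 32.33746960597666 [ 0.34569171  1.35140723 -0.62233219]
32.48266027386989 [ 561.30210941 -220.94525143  329.1097302 ] [ 0.94723579 -0.0793764  -1.35491751] 6.3083
```

View pics/scene2.png

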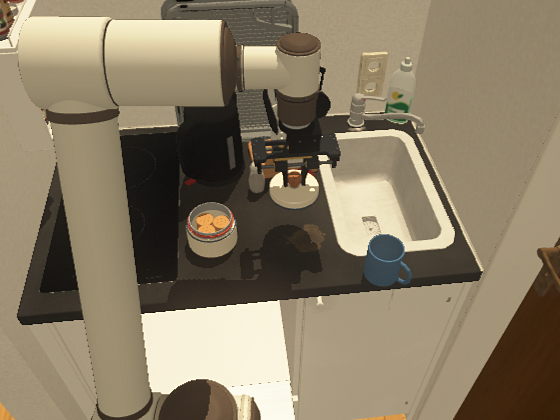

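View pics/top2.png

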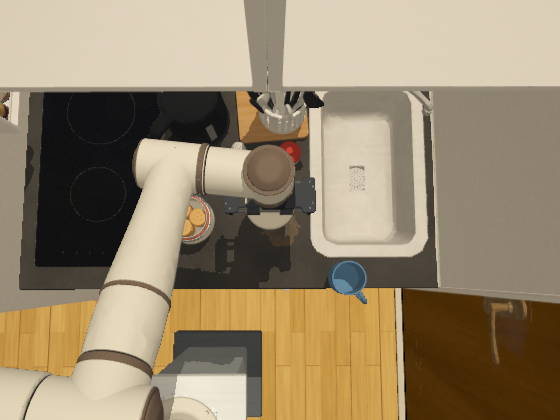

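Scene view: lid lifted and level at (294,188), tin fully visible at (212,228). The gap reads 32.4 mm, a little under 34, so I'll measure where the lid sits in the hand and check the tin against this camera.

```bash
python3 - <<'E'
from h import *
from scipy.optimize import least_squares
s=viewer.get_image("scene"); im=s["color"]
print(monitor.read_ee_pos())
hsv=cv2.cvtColor(im,cv2.COLOR_BGR2HSV).astype(int); h,sa,v=hsv[...,0],hsv[...,1],hsv[...,2]
m=(((h<9)|(h>172))&(sa>90)&(v>70)).astype(np.uint8)
mm=np.zeros_like(m); mm[200:250,183:242]=m[200:250,183:242]
pts=np.argwhere(mm)[:,::-1].astype(np.float32)
# lower (front) half of seal visible as outer band mid z=70, fit center
def f(c):
    C=circ(s,(c[0],c[1],70),109)
    return np.min(np.linalg.norm(pts[:,None]-C[None],axis=2),axis=1)
r=least_squares(f,[537,-17],loss="soft_l1",diff_step=1e-3); print("tin scene",r.x,np.sqrt(np.mean(r.fun**2)),len(pts))
tr=finder.trace("lid_knob",s); print([ (t["score"],t["rect"]) for t in tr])
o=np.array((175,150)); big=cv2.resize(im[150:255,175:330],None,fx=5,fy=5,interpolation=cv2.INTER_CUBIC)
for z,d in((70,111),(80,102),(59,120),(0,120)): draw(big,s,(r.x[0],r.x[1],z),d,(0,255,0),off=o)
for z,d in((70,111),(80,102)): draw(big,s,(537.5,-17,z),d,(255,0,255),off=o)
e=monitor.read_ee_pos(); zk=e[2]-164-.5
for z,d in((zk-47,119),(zk-23,112),(zk,34)): draw(big,s,(e[0],e[1],z),d,(0,255,0),off=o)
cv2.imwrite("pics/crop3.png",big)
E
```

```text
[ 561.44062593 -220.98479867  329.25851159]
tin scene [540.69934784 -18.24193411] 0.8041343168259748 154
[(0.57, [271.5, 168.6, 47.3, 42.9])]
```

View pics/crop3.png

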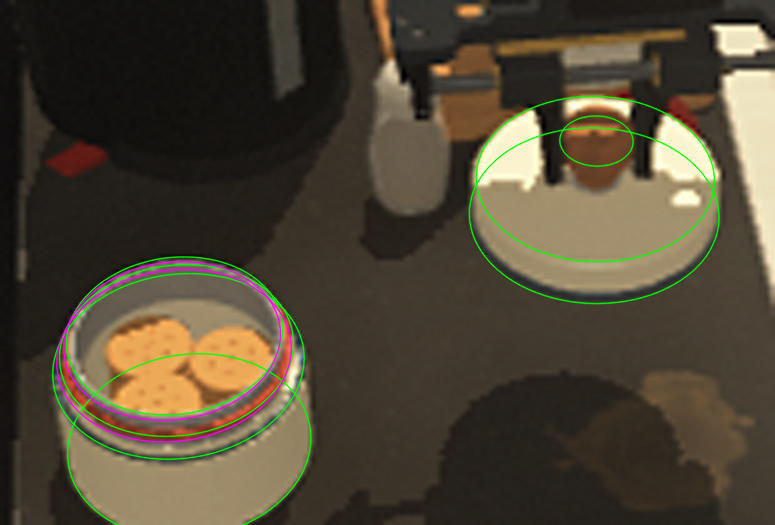

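The tin is at (537.5,-17) from the top camera and (540.7,-18.2) from the scene camera. The lid's reprojection shows about the same 1 px (2 mm) bias in the scene camera, so the tin is probably near (538.5,-17.5). Next I'll hover above it and compare lid and tin in the same image.

```bash
python3 - <<'E'
from h import *
R=np.array([[0,1,0],[1,0,0],[0,0,-1.]])
c=(538.5,-17.5)
env.move_linear([c[0],c[1],330],velocity=130)
env.move_linear([c[0],c[1],308],velocity=80)
e=monitor.read_ee_pos(); print(e,monitor.read_time_s())
zk=e[2]-164-.5
bigs=[]
for n,o,(w,h_) in (("scene",np.array((165,165)),(100,100)),("top",np.array((140,170)),(100,100))):
    s=viewer.get_image(n); 
    raw=cv2.resize(s["color"][o[1]:o[1]+h_,o[0]:o[0]+w],None,fx=4,fy=4,interpolation=cv2.INTER_CUBIC)
    b=raw.copy()
    for z,d in((59,120),(0,120),(70,111)): draw(b,s,(c[0],c[1],z),d,(0,255,0),4,o)
    for z,d in((zk-47,119),): draw(b,s,(e[0],e[1],z),d,(255,0,255),4,o)
    bigs.append(np.vstack([raw[:300],b[:300]]))
cv2.imwrite("pics/hover.png",np.hstack(bigs))
E
```

```text
[538.54724535 -17.72186295 307.62191119] 8.6583
```

View pics/hover.png

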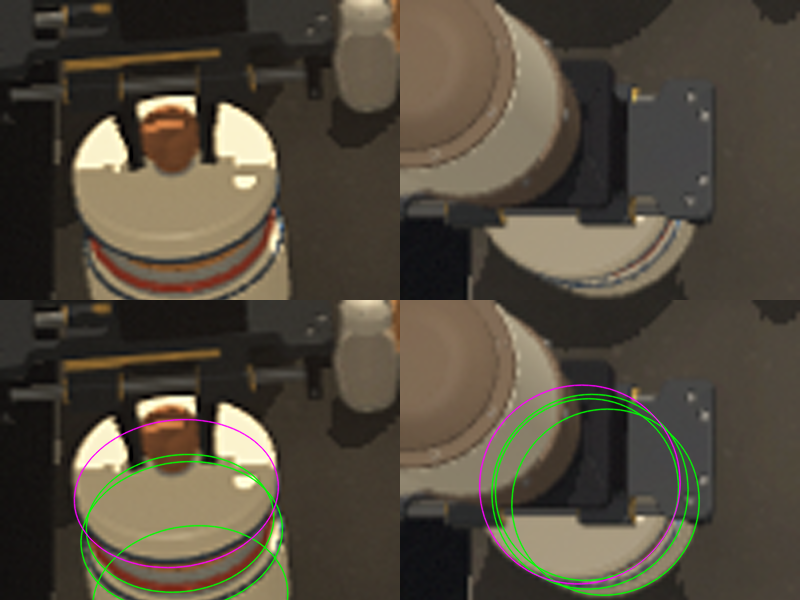

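Hover view: lid (center ~(209,208) in scene) sits above the tin with the red seal visible all round the front. The lid appears about 1 px off its model. Quantifying with edge fits in both images.

```bash
python3 - <<'E'
from h import *
from scipy.optimize import least_squares
e=monitor.read_ee_pos(); zk=e[2]-164-.5
for n,box in (("scene",(183,185,240,250)),("top",(160,222,220,250))):
    s=viewer.get_image(n); im=s["color"].astype(int); B,G,Rr=im[...,0],im[...,1],im[...,2]
    hsv=cv2.cvtColor(s["color"],cv2.COLOR_BGR2HSV).astype(int); h,sa,v=hsv[...,0],hsv[...,1],hsv[...,2]
    red=((h<9)|(h>172))&(sa>90)&(v>60); blue=(B>Rr+8)
    x0,y0,x1,y1=box
    def sel(m):
        k=np.zeros(m.shape,bool);k[y0:y1,x0:x1]=m[y0:y1,x0:x1];return np.argwhere(k)[:,::-1].astype(float)
    pr,pb=sel(red),sel(blue)
    def fit(pts,z,d,c0):
        f=lambda c:np.min(np.linalg.norm(pts[:,None]-circ(s,(c[0],c[1],z),d)[None],axis=2),axis=1)
        r=least_squares(f,c0,loss="soft_l1",diff_step=1e-3); return r.x.round(1),round(float(np.sqrt(np.mean(r.fun**2))),2),len(pts)
    dl=np.min(np.linalg.norm(pb[:,None]-circ(s,(e[0],e[1],zk-45),119)[None],axis=2),axis=1)
    dt=np.min(np.linalg.norm(pb[:,None]-circ(s,(538.5,-17.5,59),120)[None],axis=2),axis=1)
    lp,tp=pb[(dl<2.5)&(dl<dt)],pb[(dt<2.5)&(dt<dl)]
    print(n,"ee",e.round(1))
    if len(lp)>8: print(" lid",fit(lp,zk-45,119,e[:2]))
    if len(pr)>8: print(" seal",fit(pr,70,111,(538,-17.)))
    if len(tp)>8: print(" shoulder",fit(tp,58,120,(538,-17.)))
    vis=s["color"].copy()
    for q,c in((pr,(0,0,255)),(lp,(255,0,255)),(tp,(0,255,0))):
        for a,b in q.astype(int): vis[b,a]=c
    cv2.imwrite(f"pics/fit_{n}.png",cv2.resize(vis[165:255,150:250],None,fx=6,fy=6,interpolation=cv2.INTER_NEAREST))
E
python3 -c "
import cv2,numpy as np
cv2.imwrite('pics/fit.png',cv2.resize(np.hstack([cv2.imread('pics/fit_scene.png'),cv2.imread('pics/fit_top.png')]),(800,360)))"
```

```text
scene ee [538.8 -17.6 308.4]
 seal (array([541.8, -18.5]), 0.86, 125)
 shoulder (array([541.8, -17.3]), 0.53, 10)
top ee [538.8 -17.6 308.4]
```

View pics/fit.png

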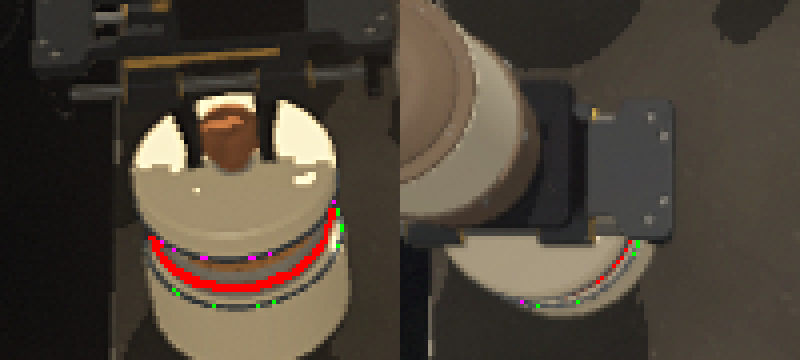

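```bash
python3 - <<'E'
from h import *
from scipy.optimize import least_squares
e=monitor.read_ee_pos(); zk=e[2]-164-.5
for n,box in (("scene",(183,185,240,250)),("top",(160,231,212,252))):
    s=viewer.get_image(n); im=s["color"].astype(int); B,Rr=im[...,0],im[...,2]
    blue=(B>=Rr-1)&(im.max(2)>25)
    x0,y0,x1,y1=box
    k=np.zeros(blue.shape,bool);k[y0:y1,x0:x1]=blue[y0:y1,x0:x1];pb=np.argwhere(k)[:,::-1].astype(float)
    C=circ(s,(e[0],e[1],zk-45),119); T=circ(s,(540,-17.5,59),120)
    D=lambda P,C:np.min(np.linalg.norm(P[:,None]-C[None],axis=2),axis=1)
    cen=proj(s,(e[0],e[1],zk-45))[0]
    dl,dt=D(pb,C),D(pb,T); front=pb[:,1]>cen[1]+3
    lp,tp=pb[(dl<3)&(dl<dt)&front],pb[(dt<3)&(dt<dl)&front]
    print(n)
    for nm,P,z,d in (("lid",lp,zk-45,118),("shoulder",tp,58.5,119)):
        if len(P)<6: print(nm,len(P)); continue
        r=least_squares(lambda c:D(P,circ(s,(c[0],c[1],z),d)),[539.,-17.5],loss="soft_l1",diff_step=1e-3)
        print(nm,r.x.round(1),round(float(np.sqrt(np.mean(r.fun**2))),2),len(P))
print(e.round(2),monitor.read_time_s())
E
```

```text
scene
lid [540.5 -17.6] 0.6 41
shoulder [540.5 -18.3] 0.57 46
top
lid 4
shoulder [539.1 -16.8] 0.4 11
[538.69 -17.5  308.49] 8.9583
```

In the same camera the lid is at (540.5,-17.6) and the tin at (540.5 to 541,-18.3), so they're coaxial to within 1 mm. Lowering until contact: seal expected at TCP z≈284.7, fully home at ≈272.7.

```bash
python3 - <<'E'
from h import *
hit=env.move_linear([539,-17.8,276],velocity=25,force_limit=4)
print(hit,monitor.read_ee_pos(),monitor.read_contact_force(),monitor.read_torque(),monitor.read_finger_gap(),monitor.read_time_s())
cv2.imwrite("pics/c4.png",cv2.resize(viewer.get_image("scene")["color"][150:270,150:290],None,fx=5,fy=5,interpolation=cv2.INTER_CUBIC))
E
```

```text
True [539.04971457 -17.76448947 283.99922324] [ 1.64409062 -0.0087708   1.83628855] [-0.11679533 -0.21499434 -0.0290445 ] 32.55439316815247 9.8667
```

View pics/c4.png

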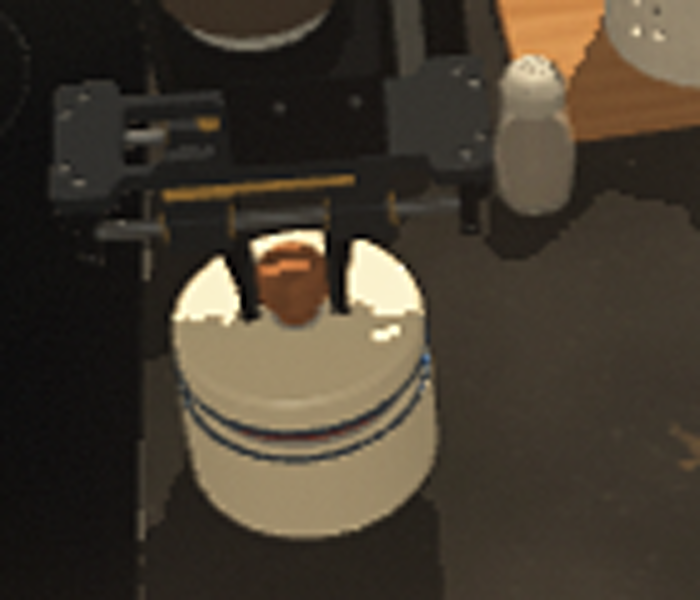

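The lid rests level on the seal at z=284.0, as predicted. Now pressing.

```bash
python3 - <<'E'
from h import *
env.clamp(60)
hit=env.move_linear([539,-17.8,267],velocity=15,force_limit=28)
print(hit,monitor.read_ee_pos(),monitor.read_contact_force(),monitor.read_torque(),monitor.read_finger_gap(),monitor.read_time_s())
cv2.imwrite("pics/c5.png",cv2.resize(viewer.get_image("scene")["color"][150:270,150:290],None,fx=5,fy=5,interpolation=cv2.INTER_CUBIC))
E
```

```text
True [538.01199798 -17.74730513 272.11851315] [-1.14466894  0.3952036   4.33833574] [ 0.18096932  0.2293598  -0.04929585] 32.391585986306715 11.0
```

View pics/c5.png

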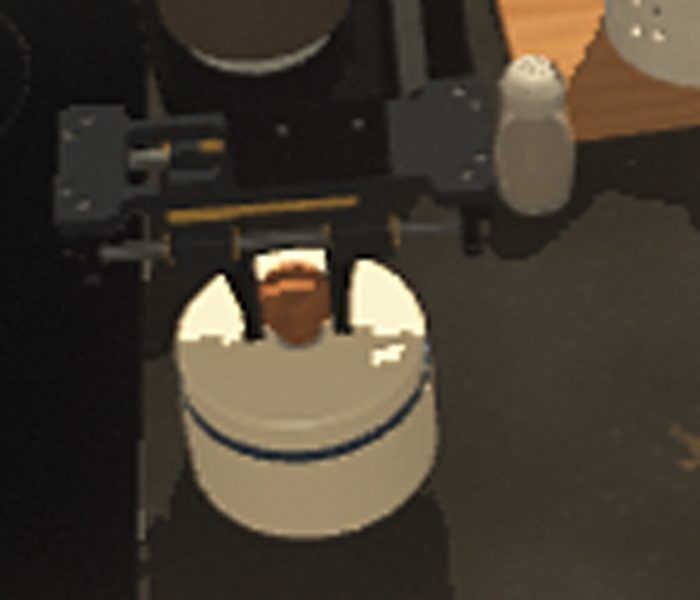

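It snapped home: travel was 11.9 mm (12 expected) and the lid edge now meets the tin's shoulder with no red showing. Releasing and backing off.

```bash
python3 - <<'E'
from h import *
env.open_jaws()
e=monitor.read_ee_pos(); print(e)
env.move_linear([e[0],e[1],380],velocity=120)
env.goto([430,-250,420],np.array([[0,1,0],[1,0,0],[0,0,-1.]]))
env.sleep(.3); print(monitor.read_time_s())
ims=[]
for n in("scene","top"):
    p=viewer.get_image(n); cv2.imwrite(f"pics/{n}6.png",p["color"])
    r=finder.trace("lid_knob",p); print(n,[(t["score"],t["rect"]) for t in r[:2]])
    hsv=cv2.cvtColor(p["color"],cv2.COLOR_BGR2HSV)
    b=p["color"].copy()
    b=cv2.resize(b,None,fx=4,fy=4,interpolation=cv2.INTER_CUBIC)
    for z,d in((60,119),(107,34),(118,20)): draw(b,p,(539,-17.6,z),d,(0,255,0),4)
    raw=cv2.resize(p["color"],None,fx=4,fy=4,interpolation=cv2.INTER_CUBIC)
    y,x=(165*4,160*4) if n=="scene" else (170*4,140*4)
    ims.append(np.vstack([raw[y:y+300,x:x+400] if n=="top" else raw[y+40:y+340,x:x+400], b[y:y+300,x:x+400] if n=="top" else b[y+40:y+340,x:x+400]]))
cv2.imwrite("pics/fin.png",np.hstack(ims))
E
```

```text
[538.595412   -17.7422326  272.44015659]
14.5417
scene [(0.65, [189.7, 202.7, 47.7, 38.7])]
top [(0.56, [172.4, 192.1, 37.3, 11.4])]
```

View pics/fin.png

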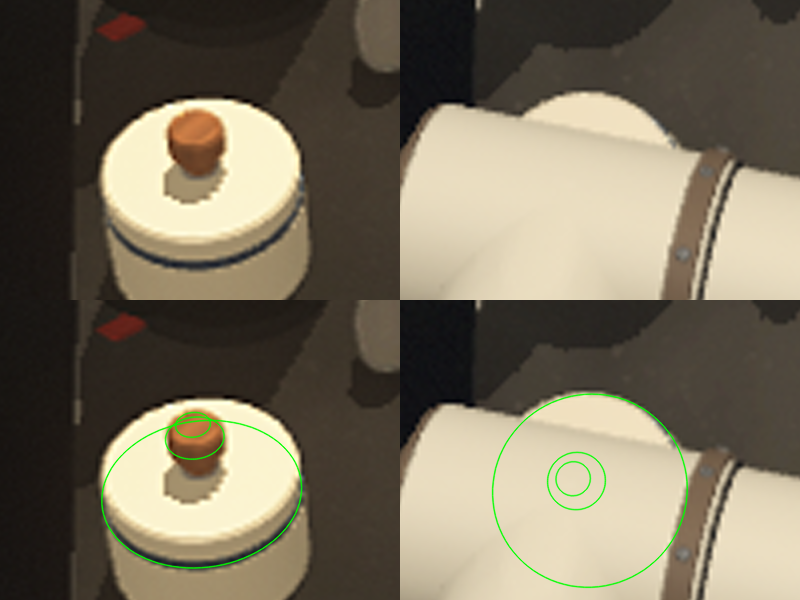

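View pics/top6.png

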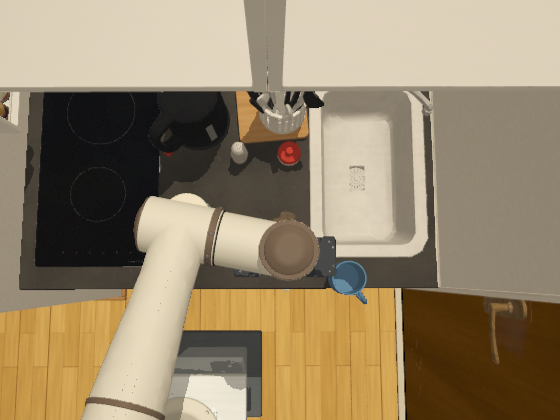

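The lid is level, with an even blue line all round and no red seal visible, and the knob matches the seated height model. The salt (239,152), timer (289,153) and mug (347,278) are at their starting pixels, and the arm touches nothing. Handing in.

```bash
python3 - <<'E'
from rig import env,monitor
print(monitor.read_contact_force(),monitor.read_time_s()); env.finish_job()
E
```

```text
[-0.56077706  0.58586562 -0.87174439] 14.7417
the job is handed in; nothing more can be done
```

The lid is back on the tin, snapped over the seal and sitting level. I let go and handed the job in at about 14.7 s of the 38 s allowed.

- **Placing and pressing:** I gripped the lid by its knob, lined it up over the tin and lowered it until it touched the seal at TCP z 284.0. I then pressed straight down until it stopped at z 272.1 under my 28 N limit. That is 11.9 mm of travel, against the 12 mm expected for a full snap.
- **Final picture:** The scene camera shows an even blue edge all round the front, no red seal, and the knob at its seated height. The tin is upright. The mug, salt shaker and egg timer are where they started, and the tool reads about 1 N (near zero), so it is touching nothing.
- **What disagreed or wasn't checked:**
  - The scene camera put the tin 2 to 4 mm further out in x than the top camera did. I resolved this by comparing the lid and tin within the same image.
  - The finger gap read 32.4 mm on the 34 mm knob, with no sign of slipping.
  - In the last top view the arm hid most of the lid, so the check that it is level rests on the scene camera and the press depth.

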